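Slide the caterpillar's body block home and shut the gate

TASK

On the grooved wooden board, push the little gate fully open by its peg with a fingertip, push the block standing in the groove along it, through the open gate, until it rests snug against the caterpillar's fixed head, then push the gate fully shut behind it. Only push: the block must stay down in its groove and never be lifted or tipped over, and the other toys must be left where they are.

Things in the scene. Friction and masses are not known exactly. Their poses are not given: they have to be found in the camera images.
- board: Grooved board, fixed, 210 x 360 mm, base 10 mm thick. Origin on the table under mid-groove; +x roughly away from the robot, +y roughly to its left. The groove runs along y at x = 0: 48 mm wide, floor 10 mm above the table, walls 12 mm thick with tops at 22 mm. The caterpillar's head closes the +y end, the -y end is open, the gate crosses at y = 65 mm.
- head_face (a point): Foot of the flat face of the caterpillar's fixed head (rounded block 52 mm wide, with a ball and feelers to 97 mm high): the stop for the block, at (0, 140, 10) mm in the board's frame. Axes as the board's.
- gate (a joint): Sliding gate's travel in m along the board's +x: 0 = fully shut across the groove, 0.062 = fully open (end stop), the groove quite clear. It starts shut or up to 14 mm open. Stays where it is left; about 1.5 N moves it.
- gate_knob (a point): Centre of the top of the gate's upright round wooden peg, 86 mm above the table. The peg is 16 mm thick, 40 mm tall, on the middle of the gate panel (60 mm along board x, 12 mm along y, top 46 mm above the table). In the board's frame it is at (0, 65) mm when shut, (62, 65) mm when open.
- segment: The block to push: painted wood with two dark bands, 44 mm wide (x, across the groove), 56 mm long (y, along it), 46 mm high, 0.06 to 0.13 kg; origin at the centre of its underside. It stands loose in the groove on the -y side of the gate, 2 mm play either side, top 56 mm above the table. Touching the head its origin is at (0, 112, 10) mm in the board's frame.
- spare: Bystander: a second block just like it, standing on the table beyond the board, not in the groove. Origin: centre of the underside.
- butterfly: Bystander: flat wooden butterfly, 72 mm across the wings (its y), 16 mm thick, lying on the board beside the groove. Origin: centre of the underside.
- snail: Bystander: wooden snail, 56 mm long (its x), 18 mm wide, 40 mm high, with a disc shell with a spiral, on the board beside the groove. Origin: centre of the underside.
- ladybird: Bystander: domed ladybird with dots, 48 mm across, 25 mm high, on the board beside the groove. Origin: centre of the underside.
- mushroom: Bystander: wooden mushroom, 48 mm across the cap, 46 mm high, on the table beyond the board. Origin: centre of the underside.
- cup: Bystander: small wooden cup, 60 mm across, 55 mm high, on the table beyond the board. Origin: centre of the underside.
Mind the look-alikes: they are no part of the job. What is shaped like the segment but orange or turquoise is not meant.

How it is judged:
On the way, in this order (a step that is already met when the one before it is completed fails the run):
1. the gate is pushed fully open (value of joint gate above 0.056 m), for 0.2 s.
2. the block is against the head, the gate still open (y of segment in the frame of board between 0.108 and 0.116 m and x of segment in the frame of board between -0.006 and 0.006 m and angle between segment's own z axis and vertical below 0.1 rad and value of joint gate above 0.045 m), for 0.2 s.
3. the gate is pushed shut behind the block (value of joint gate below 0.004 m), for 0.2 s.
At the end, for the whole second after the job is handed in: The block stands upright in the groove within 4 mm of touching the head, at rest; the gate is shut to within 4 mm; the other toys stand within 15 mm of where they were (y of segment in the frame of board between 0.108 and 0.116 m and x of segment in the frame of board between -0.006 and 0.006 m and angle between segment's own z axis and vertical below 0.1 rad and value of joint gate below 0.004 m and linear speed of segment below 0.01 m/s and distance of each of spare, butterfly, snail, ladybird, mushroom, cup from where it was at the start of the episode below 0.015 m).
It fails at once if the block is lifted more than 12 mm off the groove floor (height (world z) of segment above 0.022 m).
It fails at once if the block is tipped by more than about 20 degrees (angle between segment's own z axis and vertical above 0.35 rad).
It fails at once if another toy is moved by more than 15 mm or tipped (distance of any of spare, butterfly, snail, ladybird, mushroom, cup from where it was at the start of the episode above 0.015 m or angle between any of spare, butterfly, snail, ladybird, mushroom, cup's own z axis and vertical above 0.3 rad).
It also fails if it takes over 58 s, if anything falls off the work surface, if the arm or the gripper's body presses on something with over 40 N, if the wrist force passes 120 N, or if a joint passes its speed limit or range.

ROBOT

A 6-joint arm with a two-finger parallel gripper is mounted at the origin on the work surface. World frame = base frame: x ahead of the robot, y to its left, z up, the work surface at z = 0. Lengths are in m, angles in rad, forces in N, time in s.
With the tool pointing down it reaches from about 0.35 to 0.775 m from the base axis. Payload 5.5 kg.
Tool frame: the origin (TCP) lies midway between the tips of the shut fingers; the grasp point (between the pads) lies 19 mm behind it; z points along the fingers, y is the line along which they close (so a half turn about z gives the same grasp; the last joint's range is limited). The gripper opens to 85 mm and grips with 20 to 120 N. Pads are 22 mm wide; open, the fingers measure 114 mm over their backs; the gripper's body (76 mm by 85 mm) begins 54 mm behind the grasp point. The pads swing forward as they close: fully open they stand 13 mm farther back than shut.
Start: joints at [-1.287, 0.313, 0.046, 1.304, 0, 1.431], TCP at [0.236, -0.524, 0.231] pointing down, gripper open.
Joint ranges: [-2.76, 2.76], [-0.86, 1.69], [-1.03, 1.26], [-2.2, 2.34], [-1.47, 1.5], [-3.14, 3.14]. Speed limits (rad/s): [2.57, 2.57, 3.14, 3.14, 3.14, 3.14].

INTERFACE

Orientations are given as a rotation vector (axis times angle).
In Python, from cell import get_obs, get_image, sign_off gives the robot as it stands.
- The arm moves only by the shell command python3 -m pendant 'ROWS' [FORCE]. ROWS is JSON, a list of rows, each a list of 5 numbers: the shift along the tool's x, y, z in mm, then the turn about the tool's z in rad, then the opening, from -1 (shut) to 1 (fully open), so that 0 is half open. A call has 1 to 20 rows; each row shifts and turns the commanded pose from where the row before left it, along the tool's axes as they then stand; what a row does not reach is not made up. A row lasts 1/10 s, in which the tool goes at most 50 mm and 8.59 degrees, less where a joint would pass 70% of its speed; a pose out of reach is approached as far as the arm can. A call is refused whole if a number of a shift passes 50 or a number of a turn 0.15, either way. A call with a gripper value outside its range is refused whole. The fingers move at their own pace and stop on an object; FORCE is the grip in N (left out, the last holds). Time passes only in rows, so rows that do not move let the fingers close. It gives the time, the measured TCP pose, the force, the opening and the grip force at its end, in the units of the state.
- get_obs(): the state, without advancing time (a new reading comes with each control period).
- get_image(name): name is "side" or "top"; returns a dict with "image" (400x640x3 uint8, blue, green, red), "fx", "fy", "cx", "cy" (pixels), "dist" ([k1, k2, p1, p2, k3] as OpenCV has them; the pictures are not rectified), "R" (3x3) and "t" (3): a world point X has camera coordinates R X + t. Camera axes: x right, y down, z forward; pixel columns grow to the right and rows downward; lengths in m; the calibration is good to about 2 mm. A picture is of the moment at which its call begins. There is no depth.
- sign_off(): hands the job in; it is judged then, once.
The state is a dict: "time": time; "joint_pos": joint angles; "qd": joint speeds; "effort": joint torques, N m; "tool_pos": TCP position; "orientation": TCP orientation; "contact_force": force on the tool from outside, world axes, zero at the start; "ft_torque": the same for the moment, N m; "width": finger opening in m; "gripper_force": force on a finger pad.
Only numpy, scipy, OpenCV 4.12 (cv2) and the standard library are available. Lean on these libraries where they do the work, as an engineer would, in place of code of your own. Each camera call takes 0.05 s, during which the arm holds its last target. There are 200 camera calls.

## Working session

There is one attempt and no reset: what is moved stays moved. The work goes in short steps, Python scripts to look and compute and a shell command to move; the robot and the scene stay as the last step left them, time stands still between calls to the robot, and variables do not carry over. Pictures are saved under pics/ and viewed, at most 10 in all, crops included, and the job is handed in when it is done.

```bash
mkdir -p pics; python3 - <<'E'
from cell import get_obs,get_image
import cv2,pickle
o=get_obs();print({k:o[k] for k in('time','tool_pos','orientation','width','contact_force')})
for n in('top','side'):
    d=get_image(n);cv2.imwrite(f'pics/{n}0.png',d['image']);pickle.dump(d,open(f'{n}0.pkl','wb'))
    print(n,d['R'],d['t'],d['fx'],d['dist'])
E
```

```text
{'time': 0.0, 'tool_pos': array([ 0.23628589, -0.52364946,  0.23039688]), 'orientation': array([-3.06953029e+00, -6.60368994e-01,  2.52680027e-04]), 'width': 0.08507307478081108, 'contact_force': array([0.05045931, 0.0975935 , 0.29133074])}
top [[-0.01731042 -0.9997054  -0.01701378]
 [-0.99110219  0.01940251 -0.13168144]
 [ 0.13197275  0.01458293 -0.99114607]] [0.01093774 0.63258547 0.76543811] 361.7846565274253 [-0.07995123  0.          0.          0.          0.        ]
side [[-0.83514151 -0.54954033  0.02332585]
 [-0.29851447  0.41722029 -0.85838007]
 [ 0.46198244 -0.72383192 -0.51248372]] [0.50510325 0.26357783 0.80788134] 491.63286210807297 [-0.09890138  0.          0.          0.          0.        ]
```

View pics/top0.png

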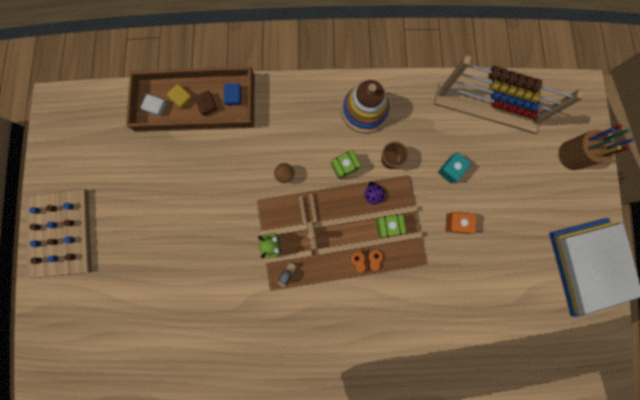

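View pics/side0.png

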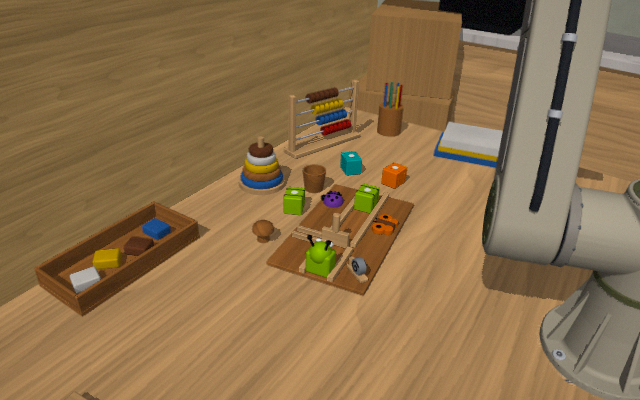

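The top view shows the board with corners near (258,200), (410,178), (426,262) and (270,288). The green head is at (270,245), the green block at (391,226) and the gate peg near (312,235). In the side view the head is at (320,258), the peg at (337,222) and the block at (366,198). I'll zoom in for exact points.

```bash
python3 - <<'E'
import cv2
a=cv2.imread('pics/top0.png')[170:300,250:440];cv2.imwrite('pics/tc.png',cv2.resize(a,None,fx=4,fy=4,interpolation=cv2.INTER_CUBIC))
a=cv2.imread('pics/side0.png')[170:300,255:425];cv2.imwrite('pics/sc.png',cv2.resize(a,None,fx=4,fy=4,interpolation=cv2.INTER_CUBIC))
E
```

```text
(no output)
```

View pics/tc.png

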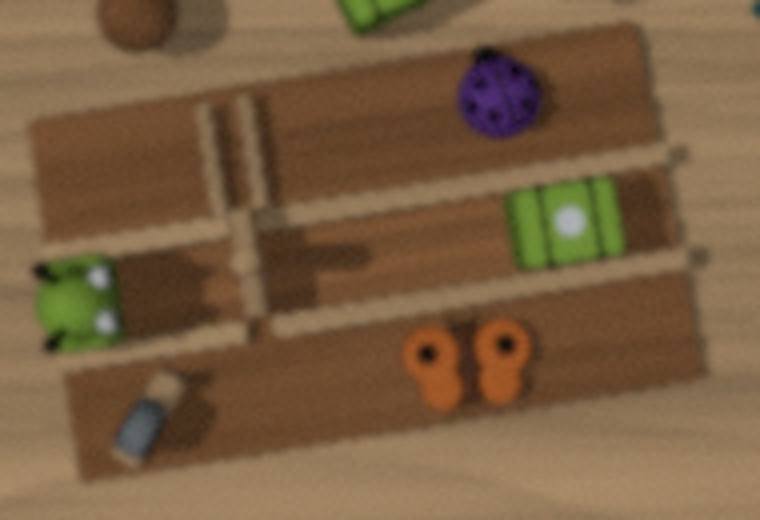

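View pics/sc.png

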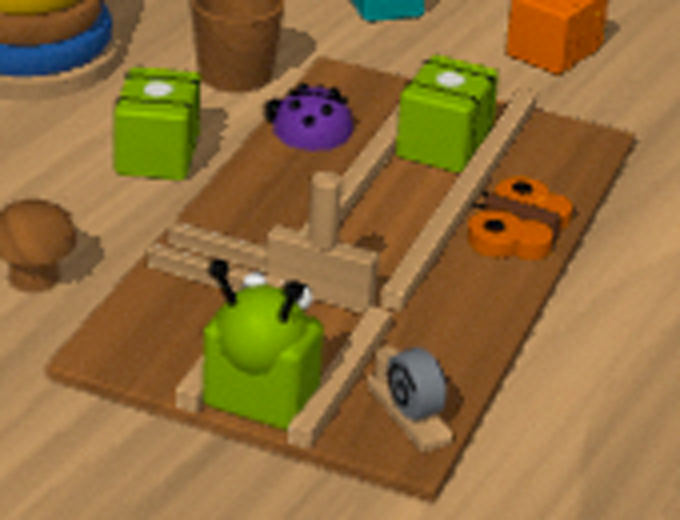

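The crops show the board corners, the block between (510,185) and (622,268) in the top crop, and the peg top at (326,178) in the side crop. The ladybird, butterfly and snail are clear of the groove.

```bash
cat > h.py <<'E'
import numpy as np,cv2,pickle
def ray(d,uv,z):
    K=np.array([[d['fx'],0,d['cx']],[0,d['fy'],d['cy']],[0,0,1]])
    p=cv2.undistortPoints(np.array(uv,float).reshape(-1,1,2),K,np.array(d['dist']))[:,0]
    R,t=np.array(d['R']),np.array(d['t']);c=-R.T@t
    v=np.c_[p,np.ones(len(p))]@R
    return c+v*((z-c[2])/v[:,2])[:,None]
def crop(uv,off): return (np.array(uv,float)+.5)/4-.5+np.array(off)
E
python3 - <<'E'
from h import *
import json
T=pickle.load(open('top0.pkl','rb'));S=pickle.load(open('side0.pkl','rb'))
B=np.array([[.105,.18],[.105,-.18],[-.105,-.18],[-.105,.18]])
pt=ray(T,crop([(30,120),(637,25),(706,375),(82,480)],(250,170)),.01)[:,:2]
ps=ray(S,crop([(50,372),(322,58),(635,135),(432,497)],(255,170)),.01)[:,:2]
def fit(P,B):
    a,b=B-B.mean(0),P-P.mean(0)
    th=np.arctan2((a[:,0]*b[:,1]-a[:,1]*b[:,0]).sum(),(a*b).sum())
    R=np.array([[np.cos(th),-np.sin(th)],[np.sin(th),np.cos(th)]]);o=P.mean(0)-R@B.mean(0)
    print('th',th,'o',o,'res mm',((P-o)@R-B).round(4).tolist());return th,R,o
fit(pt,B);fit(ps,B);th,R,o=fit(np.r_[pt,ps],np.r_[B,B])
np.savez('board.npz',th=th,R=R,o=o)
inb=lambda p:((p[:,:2]-o)@R*1000).round(1)
print('peg side',inb(ray(S,crop([(326,178)],(255,170)),.086)),'panel top corners top-view',inb(ray(T,crop([(232,210),(253,208),(267,314),(247,317)],(250,170)),.046)))
print('seg top',inb(ray(T,crop([(510,190),(615,176),(624,252),(522,270)],(250,170)),.056)))
print('seg side',inb(ray(S,crop([(398,95),(432,58),(497,73),(463,112)],(255,170)),.056)))
for n,b in dict(head=(0,.14),pegshut=(0,.065),pegopen=(.062,.065),segend=(0,-.19)).items(): print(n,o+R@b)
E
```

```text
th 0.14227617583457128 o [ 0.54761521 -0.05353145] res mm [[-0.001, -0.0005], [-0.0028, 0.001], [0.0025, 0.0002], [0.0013, -0.0008]]
th 0.1469632839794606 o [ 0.54315681 -0.04863238] res mm [[-0.0033, -0.0004], [-0.001, -0.0009], [0.0018, -0.0003], [0.0026, 0.0016]]
th 0.14462511772326977 o [ 0.54538601 -0.05108192] res mm [[0.0013, -0.0035], [-0.0014, -0.0019], [0.0039, -0.0023], [0.0036, -0.0033], [-0.0056, 0.0026], [-0.0024, 0.002], [0.0004, 0.0022], [0.0003, 0.0041]]
peg side [[ 3.  63.9]] panel top corners top-view [[ 33.6  67.5]
 [ 32.8  55.9]
 [-25.5  57.6]
 [-25.3  68.7]]
seg top [[  19.1  -83.6]
 [  17.2 -141.5]
 [ -24.1 -138.5]
 [ -24.5  -82.2]]
seg side [[  16.6  -81. ]
 [  14.1 -131.6]
 [ -26.6 -132.4]
 [ -23.5  -80.1]]
head [0.525209   0.08745649]
pegshut [0.53601811 0.01323949]
pegopen [0.59737084 0.02217502]
segend [ 0.57276909 -0.23909832]
```

```bash
cat > w.py <<'E'
from h import *
from cell import get_obs
from scipy.spatial.transform import Rotation as Ro
def where():
    b=np.load('board.npz');o=b['o']+b['R']@[-.003,0];s=get_obs()
    M=Ro.from_rotvec(s['orientation']).as_matrix()
    print('t',round(s['time'],2),'board xy mm',((s['tool_pos'][:2]-o)@b['R']*1000).round(1),'z',round(s['tool_pos'][2]*1000,1),
     'yaw err',round(float(np.arctan2(M[1,0],M[0,0])-b['th']),4),'F board',(s['contact_force'][:2]@b['R']).round(1),s['contact_force'][2].round(1),'w',round(s['width'],3))
if __name__=='__main__':where()
E
python3 -m pendant '[[0,0,0,0.14,-1],[0,0,0,0.14,-1],[0,0,0,0,-1],[0,0,0,0,-1]]' 40; python3 w.py
```

```text
time: 0.5
tool_pos: [0.2364, -0.524, 0.231]
orientation: [-3.132, -0.231, 0.0]
contact_force: [0.1, 1.1, 0.0]
width: 0.028
gripper_force: 0.0
t 0.5 board xy mm [-370.9 -423.4] z 231.0 yaw err 0.0025 F board [0.2 1.1] 0.0 w 0.028
```

```bash
python3 -m pendant '[[20,-30,0,0,-1],[20,-30,0,0,-1],[20,-30,0,0,-1],[20,-30,0,0,-1],[20,-30,0,0,-1],[20,-30,0,0,-1],[20,-30,0,0,-1],[20,-30,0,0,-1],[20,-30,0,0,-1],[20,-30,0,0,-1],[20,-30,0,0,-1],[20,-30,0,0,-1],[20,-30,0,0,-1],[20,-30,0,0,-1],[20,-30,0,0,-1],[20,-30,0,0,-1],[6,-8,0,0,-1],[0,0,0,0,-1],[0,0,0,0,-1]]'; python3 w.py
```

```text
time: 2.4
tool_pos: [0.4887, 0.005, 0.2311]
orientation: [3.133, 0.227, -0.001]
contact_force: [0.3, -0.5, -0.6]
width: -0.0002
gripper_force: 0.0
t 2.4 board xy mm [-45.   63.7] z 231.1 yaw err 0.0003 F board [ 0.3 -0.5] -0.6 w -0.0
```

```bash
python3 -m pendant '[[0,0,30,0,-1],[0,0,30,0,-1],[0,0,30,0,-1],[0,0,30,0,-1],[0,0,30,0,-1],[0,0,15,0,-1],[0,0,5,0,-1],[0,0,0,0,-1],[0,0,0,0,-1]]'; python3 w.py; python3 - <<'E'
from cell import get_image
import cv2
a=get_image('side')['image'][100:300,235:435];cv2.imwrite('pics/s1.png',cv2.resize(a,None,fx=3,fy=3,interpolation=cv2.INTER_CUBIC))
E
```

```text
time: 3.3
tool_pos: [0.4898, 0.0047, 0.0623]
orientation: [3.133, 0.224, 0.002]
contact_force: [-0.3, 0.4, -0.4]
width: 0.0002
gripper_force: 0.0
t 3.3 board xy mm [-43.9  63.2] z 62.3 yaw err -0.0017 F board [-0.3  0.4] -0.4 w 0.0
```

View pics/s1.png

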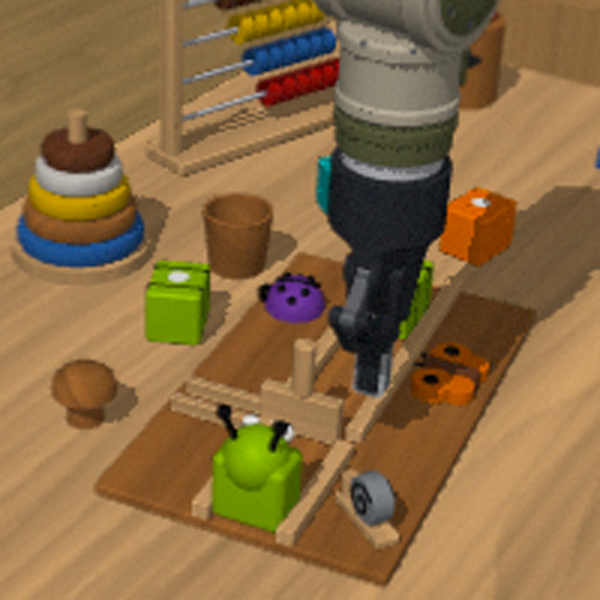

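The fingertip (370,390) is level with the peg (303,370), on its robot side. Now I'll push the gate open.

```bash
python3 -m pendant '[[10,0,0,0,-1],[10,0,0,0,-1],[6,0,0,0,-1],[6,0,0,0,-1],[6,0,0,0,-1],[6,0,0,0,-1],[6,0,0,0,-1],[6,0,0,0,-1],[6,0,0,0,-1],[6,0,0,0,-1],[6,0,0,0,-1],[4,0,0,0,-1],[2,0,0,0,-1],[0,0,0,0,-1]]'; python3 w.py
```

```text
time: 4.75
tool_pos: [0.5689, 0.0169, 0.0613]
orientation: [3.133, 0.226, 0.001]
contact_force: [-0.1, -0.4, 0.4]
width: 0.0003
gripper_force: 0.1
t 4.75 board xy mm [36.1 63.9] z 61.3 yaw err -0.0008 F board [-0.2 -0.4] 0.4 w 0.0
```

```bash
for i in 1; do python3 -m pendant '[[2,0,0,0,-1],[2,0,0,0,-1],[2,0,0,0,-1],[0,0,0,0,-1]]'; python3 w.py; done
```

```text
time: 5.15
tool_pos: [0.5739, 0.0177, 0.0613]
orientation: [3.133, 0.225, -0.001]
contact_force: [-2.2, -2.1, 1.7]
width: -0.0004
gripper_force: 1.6
t 5.15 board xy mm [41.2 63.9] z 61.3 yaw err -0.0009 F board [-2.5 -1.7] 1.7 w -0.0
```

```bash
python3 -m pendant '[[2,0,0,0,-1],[1,0,0,0,-1],[0,0,0,0,-1]]'; python3 w.py;python3 -m pendant '[[1,0,0,0,-1],[1,0,0,0,-1],[0,0,0,0,-1]]'; python3 w.py
```

```text
time: 5.45
tool_pos: [0.5742, 0.0178, 0.0612]
orientation: [3.133, 0.225, -0.009]
contact_force: [-11.3, -3.2, 7.7]
width: -0.0005
gripper_force: 5.4
t 5.45 board xy mm [41.5 64. ] z 61.2 yaw err -0.0013 F board [-11.6  -1.6] 7.7 w -0.0
time: 5.75
tool_pos: [0.5744, 0.0178, 0.0612]
orientation: [3.132, 0.224, -0.014]
contact_force: [-15.0, -3.0, 11.6]
width: -0.0002
gripper_force: 7.9
t 5.75 board xy mm [41.6 64. ] z 61.2 yaw err -0.0015 F board [-15.3  -0.8] 11.6 w -0.0
```

```bash
python3 -m pendant '[[-15,0,0,0,-1],[-10,0,-20,0,-1],[-5,0,-40,0,-1],[-5,0,-30,0,-1],[-5,30,0,0,-1],[-5,30,0,0,-1],[0,30,0,0,-1],[0,30,0,0,-1],[0,30,0,0,-1],[0,30,0,0,-1],[0,30,0,0,-1],[0,30,0,0,-1],[0,8,0,0,-1],[0,0,0,0,-1],[0,0,0,0,-1]]'; python3 w.py
python3 - <<'E'
from h import *
from cell import get_image
b=np.load('board.npz')
d=get_image('side');cv2.imwrite('pics/s2.png',cv2.resize(d['image'][100:300,235:435],None,fx=3,fy=3,interpolation=cv2.INTER_CUBIC))
E
```

```text
time: 7.25
tool_pos: [0.5702, -0.2326, 0.1513]
orientation: [-3.133, -0.226, -0.0]
contact_force: [-0.5, 0.1, 0.3]
width: -0.0001
gripper_force: 0.0
t 7.25 board xy mm [   1.4 -183.2] z 151.3 yaw err -0.0005 F board [-0.5  0.1] 0.3 w -0.0
```

View pics/s2.png

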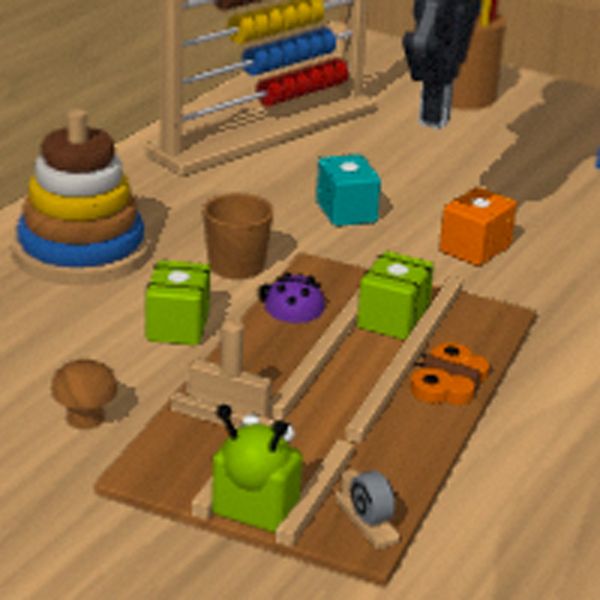

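```bash
python3 -m pendant '[[-2,-8,0,0,-1],[0,0,30,0,-1],[0,0,30,0,-1],[0,0,30,0,-1],[0,0,20,0,-1],[0,0,10,0,-1],[0,0,0,0,-1],[0,-5,0,0,-1],[0,-5,0,0,-1],[0,-5,0,0,-1],[0,-5,0,0,-1],[0,-5,0,0,-1],[0,-5,0,0,-1],[0,0,0,0,-1]]'; python3 w.py
```

```text
time: 8.7
tool_pos: [0.5627, -0.1953, 0.0314]
orientation: [-3.133, -0.227, 0.0]
contact_force: [-0.8, -0.3, 1.2]
width: 0.0002
gripper_force: 0.0
t 8.7 board xy mm [  -0.7 -145.2] z 31.4 yaw err -0.0001 F board [-0.8 -0.2] 1.2 w 0.0
```

```bash
python3 -m pendant '[[0,-4,0,0,-1],[0,-6,0,0,-1],[0,-8,0,0,-1],[0,-8,0,0,-1],[0,-8,0,0,-1],[0,-8,0,0,-1],[0,-8,0,0,-1],[0,-6,0,0,-1],[0,-4,0,0,-1],[0,0,0,0,-1]]'; python3 w.py; python3 -m pendant '[[0,-4,0,0,-1],[0,-8,0,0,-1],[0,-8,0,0,-1],[0,-8,0,0,-1],[0,-8,0,0,-1],[0,-8,0,0,-1],[0,-8,0,0,-1],[0,-6,0,0,-1],[0,-4,0,0,-1],[0,-2,0,0,-1],[0,0,0,0,-1]]'; python3 w.py
python3 - <<'E'
from cell import get_image
import cv2
a=get_image('side')['image'][100:300,235:435];cv2.imwrite('pics/s3.png',cv2.resize(a,None,fx=3,fy=3,interpolation=cv2.INTER_CUBIC))
E
```

```text
time: 9.7
tool_pos: [0.554, -0.1359, 0.0312]
orientation: [-3.133, -0.227, 0.001]
contact_force: [0.2, -0.4, -0.5]
width: 0.0001
gripper_force: 0.0
t 9.7 board xy mm [ -0.7 -85.1] z 31.2 yaw err -0.0001 F board [ 0.1 -0.4] -0.5 w 0.0
time: 10.8
tool_pos: [0.545, -0.0731, 0.0313]
orientation: [-3.133, -0.226, 0.0]
contact_force: [0.9, 0.7, 0.6]
width: 0.0003
gripper_force: 0.0
t 10.8 board xy mm [ -0.6 -21.7] z 31.3 yaw err -0.0006 F board [1.  0.5] 0.6 w 0.0
```

View pics/s3.png

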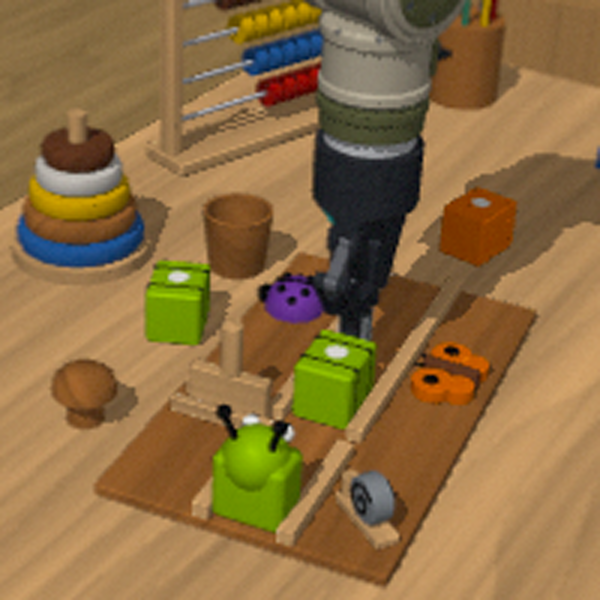

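The block (335,380) is sliding upright in the groove with the fingertip behind it. I'll carry on to the head.

```bash
python3 -m pendant '[[0,-4,0,0,-1],[0,-8,0,0,-1],[0,-8,0,0,-1],[0,-8,0,0,-1],[0,-8,0,0,-1],[0,-8,0,0,-1],[0,-8,0,0,-1],[0,-8,0,0,-1],[0,-6,0,0,-1],[0,-5,0,0,-1],[0,-4,0,0,-1],[0,-3,0,0,-1],[0,-2,0,0,-1],[0,0,0,0,-1]]'; python3 w.py; python3 -m pendant '[[0,-2,0,0,-1],[0,-2,0,0,-1],[0,0,0,0,-1]]'; python3 w.py
```

```text
time: 12.25
tool_pos: [0.5335, 0.0061, 0.0313]
orientation: [-3.133, -0.226, -0.0]
contact_force: [-0.3, -0.1, -0.1]
width: -0.0002
gripper_force: 0.0
t 12.25 board xy mm [-0.5 58.2] z 31.3 yaw err -0.0007 F board [-0.3 -0.1] -0.1 w -0.0
time: 12.55
tool_pos: [0.5329, 0.01, 0.0312]
orientation: [-3.133, -0.226, 0.0]
contact_force: [-0.7, 0.5, 0.2]
width: 0.0003
gripper_force: 0.0
t 12.55 board xy mm [-0.6 62.2] z 31.2 yaw err -0.0007 F board [-0.6  0.6] 0.2 w 0.0
```

```bash
for i in 1; do python3 -m pendant '[[0,-2,0,0,-1],[0,-2,0,0,-1],[0,0,0,0,-1]]'; python3 w.py;python3 -m pendant '[[0,-2,0,0,-1],[0,0,0,0,-1]]'; python3 w.py;python3 -m pendant '[[0,-1,0,0,-1],[0,0,0,0,-1]]'; python3 w.py; done
```

```text
time: 12.85
tool_pos: [0.5323, 0.0141, 0.0313]
orientation: [-3.133, -0.226, 0.0]
contact_force: [-0.1, 0.4, 0.5]
width: -0.0004
gripper_force: 0.0
t 12.85 board xy mm [-0.5 66.3] z 31.3 yaw err -0.0005 F board [-0.1  0.4] 0.5 w -0.0
time: 13.05
tool_pos: [0.5323, 0.0153, 0.0313]
orientation: [3.132, 0.225, 0.0]
contact_force: [0.7, -2.9, 0.4]
width: 0.0
gripper_force: 1.7
t 13.05 board xy mm [-0.3 67.5] z 31.3 yaw err -0.0011 F board [ 0.3 -2.9] 0.4 w 0.0
time: 13.25
tool_pos: [0.5326, 0.0154, 0.0315]
orientation: [3.131, 0.224, 0.001]
contact_force: [-0.8, -7.5, -0.3]
width: -0.0001
gripper_force: 3.2
t 13.25 board xy mm [-0.1 67.7] z 31.5 yaw err -0.0017 F board [-1.9 -7.3] -0.3 w -0.0
```

```bash
python3 -m pendant '[[0,5,0,0,-1],[0,15,0,0,-1],[0,15,-10,0,-1],[0,0,-40,0,-1],[0,0,-40,0,-1],[25,0,0,0,-1],[25,-8,0,0,-1],[25,-12,0,0,-1],[22,-12,0,0,-1],[0,0,0,0,-1],[0,0,30,0,-1],[0,0,20,0,-1],[0,0,8,0,-1],[0,0,2,0,-1],[0,0,0,0,-1]]'; python3 w.py
python3 - <<'E'
from cell import get_image
import cv2
a=get_image('side')['image'][100:300,235:435];cv2.imwrite('pics/s4.png',cv2.resize(a,None,fx=3,fy=3,interpolation=cv2.INTER_CUBIC))
E
```

```text
time: 14.75
tool_pos: [0.6286, 0.027, 0.0619]
orientation: [3.133, 0.225, 0.001]
contact_force: [0.2, -0.3, 0.0]
width: 0.0002
gripper_force: 0.0
t 14.75 board xy mm [96.6 65.3] z 61.9 yaw err -0.0015 F board [ 0.2 -0.4] 0.0 w 0.0
```

View pics/s4.png

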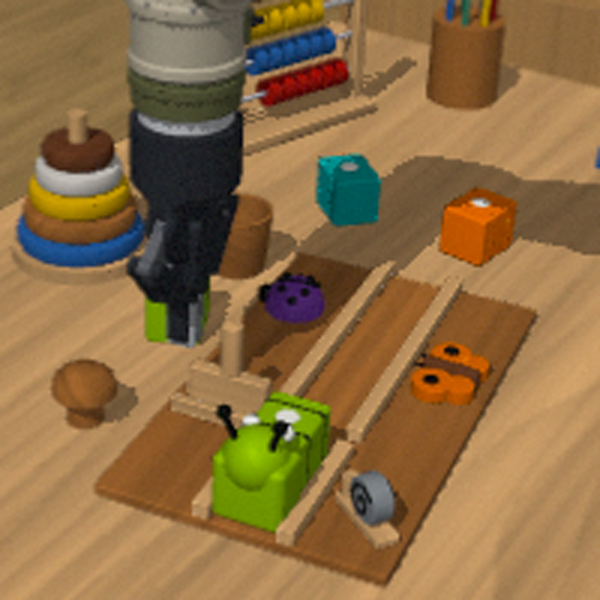

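The block (300,430) is against the head. The fingertip (185,335) is on the far side of the peg (233,345). Now I'll push the gate shut.

```bash
python3 -m pendant '[[-5,0,0,0,-1],[-5,0,0,0,-1],[-6,0,0,0,-1],[-6,0,0,0,-1],[-6,0,0,0,-1],[-6,0,0,0,-1],[-6,0,0,0,-1],[-6,0,0,0,-1],[-6,0,0,0,-1],[-6,0,0,0,-1],[-6,0,0,0,-1],[-5,0,0,0,-1],[-4,0,0,0,-1],[-2,0,0,0,-1],[0,0,0,0,-1]]'; python3 w.py;python3 -m pendant '[[-2,0,0,0,-1],[-1,0,0,0,-1],[0,0,0,0,-1]]'; python3 w.py
```

```text
time: 16.3
tool_pos: [0.5535, 0.0169, 0.0611]
orientation: [-3.133, -0.225, 0.002]
contact_force: [-0.5, 0.3, -0.1]
width: -0.0007
gripper_force: 0.1
t 16.3 board xy mm [20.8 66.1] z 61.1 yaw err -0.001 F board [-0.4  0.4] -0.1 w -0.001
time: 16.6
tool_pos: [0.551, 0.0166, 0.0611]
orientation: [-3.133, -0.226, 0.001]
contact_force: [1.0, 0.6, -0.1]
width: 0.0002
gripper_force: 0.5
t 16.6 board xy mm [18.3 66.2] z 61.1 yaw err -0.0008 F board [1.1 0.5] -0.1 w 0.0
```

```bash
python3 -m pendant '[[-1,0,0,0,-1],[-1,0,0,0,-1],[0,0,0,0,-1]]'; python3 w.py;python3 -m pendant '[[-1,0,0,0,-1],[-1,0,0,0,-1],[0,0,0,0,-1]]'; python3 w.py;python3 -m pendant '[[-1,0,0,0,-1],[-1,0,0,0,-1],[0,0,0,0,-1],[0,0,0,0,-1]]'; python3 w.py
```

```text
time: 16.9
tool_pos: [0.5496, 0.0164, 0.0612]
orientation: [-3.133, -0.226, -0.001]
contact_force: [3.1, 0.7, -2.8]
width: 0.0002
gripper_force: 1.5
t 16.9 board xy mm [16.9 66.1] z 61.2 yaw err -0.0007 F board [3.1 0.3] -2.8 w 0.0
time: 17.2
tool_pos: [0.5493, 0.0163, 0.0615]
orientation: [-3.133, -0.226, -0.006]
contact_force: [7.2, 2.8, -6.7]
width: 0.0001
gripper_force: 4.0
t 17.2 board xy mm [16.6 66.1] z 61.5 yaw err -0.0005 F board [7.5 1.7] -6.7 w 0.0
time: 17.6
tool_pos: [0.5492, 0.0163, 0.0617]
orientation: [-3.132, -0.227, -0.011]
contact_force: [12.0, 4.0, -8.9]
width: 0.0002
gripper_force: 6.1
t 17.6 board xy mm [16.4 66.1] z 61.7 yaw err -0.0002 F board [12.5  2.2] -8.9 w 0.0
```

The gate is at its end stop: the force is rising while the finger stays put. I'll back off, retreat and check.

```bash
python3 -m pendant '[[6,0,0,0,-1],[15,0,0,0,-1],[5,0,-20,0,-1],[0,0,-40,0,-1],[0,0,-40,0,-1],[0,0,-20,0,-1],[0,40,0,0,-1],[0,40,0,0,-1],[0,40,0,0,-1],[0,40,0,0,-1],[0,0,0,0,-1],[0,0,0,0,-1]]'; python3 w.py
python3 - <<'E'
from cell import get_image
import cv2
a=get_image('side')['image'][100:300,235:435];cv2.imwrite('pics/s5.png',cv2.resize(a,None,fx=3,fy=3,interpolation=cv2.INTER_CUBIC))
E
```

```text
time: 18.8
tool_pos: [0.5929, -0.1398, 0.1807]
orientation: [-3.133, -0.222, 0.004]
contact_force: [-0.2, 1.4, 0.3]
width: -0.0001
gripper_force: 0.0
t 18.8 board xy mm [ 37.2 -94.6] z 180.7 yaw err -0.0031 F board [-0.   1.4] 0.3 w -0.0
```

View pics/s5.png

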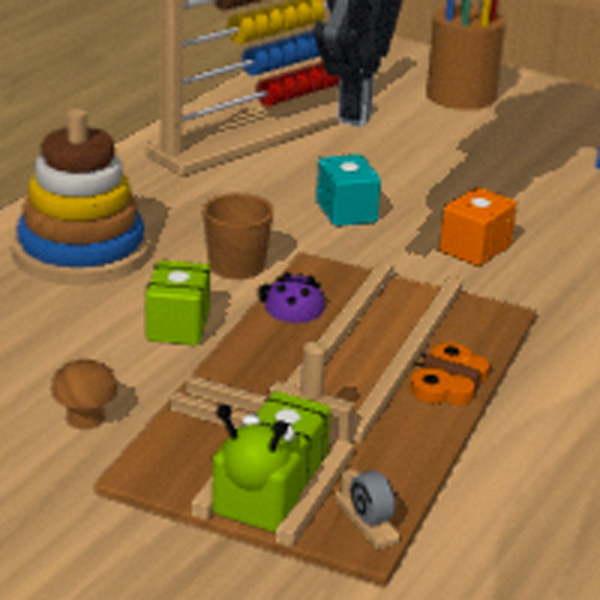

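The gate, with its peg at (313,370), is shut behind the block. The block sits snug against the head and the other toys haven't moved.

```bash
python3 -c "from cell import sign_off; print(sign_off())"
```

```text
the job is handed in; nothing more can be done
None
```

Job handed in at about 19 s: I pushed the gate to its open stop, the block along the groove snug against the head and the gate to its shut stop; the last picture shows the other toys in place, but sign-off gave no verdict.

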